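Pin the swing bar of a binding jig and start its crank screw

ROBOT

A 6-joint arm with a two-finger parallel gripper is mounted at the origin on the work surface. World frame = base frame: x ahead of the robot, y to its left, z up, the work surface at z = 0. Lengths are in m, angles in rad, forces in N, time in s.
With the tool pointing down it reaches from about 0.375 to 0.825 m from the base axis. Payload 5.5 kg.
Tool frame: the origin (TCP) lies between the finger pads; the fingertips stand 22 mm ahead of it and the grasp point (between the pads) lies 3 mm ahead of it; z points along the fingers, y is the line along which they close (so a half turn about z gives the same grasp; the last joint's range is limited). The gripper opens to 85 mm and grips with 20 to 120 N. Pads are 22 mm wide; open, the fingers measure 114 mm over their backs; the gripper's body (76 mm by 85 mm) begins 54 mm behind the grasp point. The pads swing forward as they close: fully open they stand 13 mm farther back than shut.
Start: joints at [-1.272, 0.314, -0.047, 1.21, 0, 1.571], TCP at [0.177, -0.573, 0.253] pointing down, gripper open.
Joint ranges: [-2.67, 2.67], [-0.69, 1.73], [-1.03, 1.25], [-2.08, 2.16], [-1.42, 1.45], [-3.14, 3.14]. Speed limits (rad/s): [2.39, 2.39, 3.01, 3.14, 3.14, 3.14].

INTERFACE

Orientations are given as a unit quaternion [w, x, y, z].
In Python, from rig import robot gives the robot as it stands.
- The arm moves only by the shell command python3 steer.py 'ROWS' [FORCE]. ROWS is rows parted by semicolons, their numbers by spaces, 1 to 20 of them, each of 7 numbers: dx, dy, dz in m, then a rotation vector rx, ry, rz in rad, then the finger opening in m; each row is the pose to reach, as a shift and turn from the pose commanded when the command began, along the tool's axes at that moment; what a row does not reach only later rows make up. A row lasts 1/12 s, in which the tool goes at most 0.0417 m and 0.125 rad, less where a joint would pass 70% of its speed; a pose out of reach is approached as far as the arm can. The fingers move at their own pace and stop on an object; FORCE is the grip in N (left out, the last holds). Time passes only in rows, so rows that do not move let the fingers close. It prints the time, the measured TCP pose, the force, the opening and the grip force at its end.
- robot.get_obs(): the state, without advancing time (a new reading comes with each control period).
- robot.grab_frame(name): name is "scene" or "side" or "wrist"; returns a dict with "pixels" (400x640x3 uint8, red, green, blue), "intrinsics" (3x3 intrinsics, pixels), "R" (3x3) and "t" (3): a world point X has camera coordinates R X + t; the wrist camera has in their place "mount" (4x4, takes a point from camera to tool coordinates, whose origin is the TCP and whose axes are the flange's). Camera axes: x right, y down, z forward; pixel columns grow to the right and rows downward; lengths in m; the calibration is good to about 2 mm. A picture is of the moment at which its call begins: read the wrist's pose just before it. There is no depth.
- robot.job_done(): hands the job in; it is judged then, once.
The state is a dict: "time_s": time; "joints": joint angles; "qvel": joint speeds; "joint_torque": joint torques, N m; "tcp_pos": TCP position; "eef_rot": TCP orientation; "wrist_force": force on the tool from outside, world axes, zero at the start; "wrist_torque": the same for the moment, N m; "grip_width": finger opening in m; "grasp_force": force on a finger pad.
Only numpy, scipy, OpenCV 4.12 (cv2) and the standard library are available. Lean on these libraries where they do the work, as an engineer would, in place of code of your own. Each camera call takes 0.05 s, during which the arm holds its last target. There are 200 camera calls.

TASK

Push the brass-headed hinge pin fully home through the fork and the lug of the yellow swing bar. Then take the red knob of the crank screw, turn the screw backward (counter-clockwise from above) only until you feel the thread drop, and from there turn it one full turn forward (clockwise) so that it is started in the boss. Finish while still gripping the red knob and holding the screw still there; do not let go, and leave the tools and loose parts around the jig where they are.

Things in the scene. Friction and masses are not known exactly. Their poses are not given: they have to be found in the camera images.
- jig: the fixed jig: aluminium base plate 250 x 310 x 12 mm with a black binding on it. Origin under the plate's centre, z up; a blue fork with the hinge pin stands at +y, the threaded boss with the crank screw at -y, and a yellow swing bar (along y, top 58 mm up) joins them
- hinge_pin (a joint): how far the pin is pushed down (m): 0 drawn out, 0.030 fully home with its head on the fork; it is a vertical pin that moves stiffly (about 5 N) and stays where it is left
- pin_head (a point): centre of the top of the pin's round brass head, diameter 18 mm, 6 mm thick; once home it is 78 mm above the work surface
- screw_axis (a point): fixed point on the vertical axis of the crank screw, at the top of the yellow bar (58 mm above the work surface), axes parallel to the jig's
- crank_grip (a point): centre of the red knob on the crank arm: upright cylinder, diameter 20 mm, 40 mm tall, spinning freely on its own axis, so the hand can go round without turning. It goes round the screw axis at a radius of 45 mm, 111 mm above the work surface plus screw_lift; the dark crank arm's top is 23 mm below this point. Nothing else near is as high as the arm
- crank_knob: the same red knob, as the body that the fingers must hold; origin at its centre
- screw_turn (a joint): angle of the crank screw (rad, unwrapped), growing clockwise seen from above (forward). At 0 the crank arm points along the jig's +x, at 1.57 along its -y. The screw begins with its thread resting on top of the boss's thread and 0.8 to 2.2 rad of backward turning from the drop, which comes between 0 and -0.25
- screw_lift (a joint): height of the screw (m). One thread, lead 8 mm: turned back it climbs to about 0.008, then is free to drop to about 0 (it weighs only 2.5 N, so a hand gripping the knob must press it down lightly); forward from there it goes down 8 mm a turn, to about -0.008 after one turn. Axial play 1 mm; it turns easily (about 0.05 N m)
- screwdriver: bystander: red-handled screwdriver, 220 mm long, lying at the robot's side of the jig
- red_pliers: bystander: red pliers, 145 mm long, 15 mm high, beside the fork
- yellow_pliers: bystander: yellow pliers, 145 mm long, 15 mm high, beside the screw
- washer: bystander: black plastic ring, diameter 90 mm, 24 mm high, beyond the jig
- buckle: bystander: small black and steel buckle, 50 x 24 x 18 mm, lying on the jig's plate
- cup: bystander: cream cup, diameter 80 mm, 90 mm high, to the right
- drill: bystander: cordless drill with a red body lying on its side, 190 mm long, 66 mm high, to the left

How it is judged:
On the way, in this order (a step that is already met when the one before it is completed fails the run):
1. the hinge pin is pushed home (value of joint hinge_pin above 0.028 m), for 0.2 s.
2. the screw is turned back past the thread's end and has dropped (value of joint screw_turn between -1.6 and 0 rad and value of joint screw_lift below 0.003 m), for 0.1 s.
At the end, for the whole second after the job is handed in: the pin is home within 2 mm; the screw stands one turn (within about 0.7 rad) forward of the place where the thread dropped, 6 to 10.5 mm below the dropped height, and still; the fingers still grip the red knob with more than 3 N (value of joint hinge_pin above 0.028 m and value of joint screw_turn between 5.48 and 6.88 rad and value of joint screw_lift between -0.0105 and -0.006 m and velocity of joint screw_turn between -0.1 and 0.1 rad/s and contact force between the fingers and crank_knob above 3 N); the arm keeps its last pose, push and grip.
It fails at once if a bystander is moved by more than 40 mm (distance of any of screwdriver, red_pliers, yellow_pliers, washer, buckle, cup, drill from where it was at the start of the episode above 0.04 m).
It also fails if it takes over 56 s, if anything falls off the work surface, if the arm or the gripper's body presses on something with over 40 N, if the wrist force passes 120 N, or if a joint passes its speed limit or range.

## Working session

There is one attempt and no reset: what is moved stays moved. The work goes in short steps, Python scripts to look and compute and a shell command to move; the robot and the scene stay as the last step left them, time stands still between calls to the robot, and variables do not carry over. Pictures are saved under pics/ and viewed, at most 10 in all, crops included, and the job is handed in when it is done.

```bash
ls; mkdir -p pics; cat > h.py <<'E'
import numpy as np, cv2
from rig import robot
from scipy.spatial.transform import Rotation as Ro
def grab(n):
    o=robot.get_obs(); f=robot.grab_frame(n)
    K=np.array(f["intrinsics"])
    if n=="wrist":
        M=np.array(f["mount"]); q=o["eef_rot"]; T=np.eye(4); T[:3,:3]=Ro.from_quat([q[1],q[2],q[3],q[0]]).as_matrix(); T[:3,3]=o["tcp_pos"]
        W=T@M; R=W[:3,:3].T; t=-R@W[:3,3]
    else: R=np.array(f["R"]); t=np.array(f["t"])
    return np.array(f["pixels"]),K,R,t
def ray(K,R,t,u,v):
    d=R.T@np.linalg.solve(K,[u,v,1]); return -R.T@t,d/np.linalg.norm(d)
def plane(c,uv,z):
    o,d=ray(*c[1:],*uv); return o+d*(z-o[2])/d[2]
def meet(rays):
    A=sum(np.eye(3)-np.outer(d,d) for o,d in rays); b=sum((np.eye(3)-np.outer(d,d))@o for o,d in rays)
    return np.linalg.solve(A,b)
def proj(c,X):
    p=c[1]@(c[2]@np.array(X)+c[3]); return p[:2]/p[2]
def save(c,n): cv2.imwrite("pics/"+n,c[0][...,::-1])
E
python3 - <<'E'
from h import *
o=robot.get_obs(); print(o)
for n in("scene","side"):
    c=grab(n); save(c,n+"0.png"); print(n,-c[2].T@c[3])
E
```

```text
pics
rig.py
steer.py
{'time_s': 0.0, 'joints': array([-1.27199520e+00,  3.14217256e-01, -4.80732730e-02,  1.21018816e+00,
       -2.39707969e-05,  1.57078505e+00]), 'qvel': array([-0.00130258, -0.00100617, -0.00097765, -0.00096181,  0.00038217,
       -0.0009972 ]), 'joint_torque': array([ 2.09174023e-04, -5.39587605e+01,  3.39751482e+01,  1.90110627e-02,
       -2.67664154e-04, -1.31244451e-05]), 'tcp_pos': array([ 0.1764607 , -0.57290647,  0.25244233]), 'eef_rot': array([-8.30028631e-04,  9.88859288e-01,  1.48850933e-01, -1.37053302e-04]), 'wrist_force': array([ 0.29623269,  0.92474914, -0.04569016]), 'wrist_torque': array([ 0.02557585, -0.04292163, -0.02709396]), 'grasp_force': 0.0, 'grip_width': 0.08534842903287793}
scene [ 1.46867026 -0.26287585  1.10102419]
side [ 0.31040378 -0.74835738  0.90084243]
```

View pics/scene0.png

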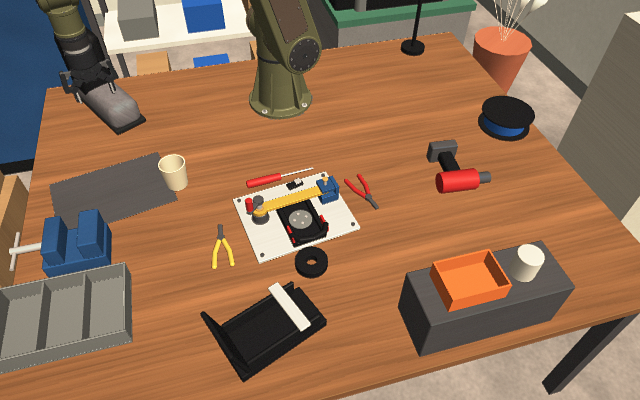

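View pics/side0.png

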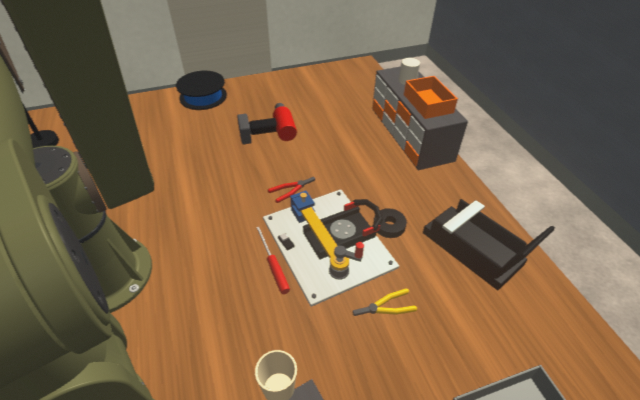

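The scene view shows the jig with the red knob at about (249,204) and the fork and pin at about (327,183). The side view has the knob at about (360,250) and the fork at about (302,200). I'll zoom in on both.

```bash
python3 - <<'E'
import cv2,numpy as np
a=cv2.imread("pics/scene0.png")[160:270,225:375]; b=cv2.imread("pics/side0.png")[180:310,255:405]
a=cv2.resize(a,None,fx=4,fy=4,interpolation=cv2.INTER_CUBIC)[:, :600];cv2.imwrite("pics/a.png",a)
b=cv2.resize(b,None,fx=4,fy=4,interpolation=cv2.INTER_CUBIC);cv2.imwrite("pics/b.png",b)
for n,(x0,y0,x1,y1) in {"scene0":(225,160,375,270),"side0":(255,180,405,310)}.items():
    im=cv2.imread(f"pics/{n}.png"); h=cv2.cvtColor(im,cv2.COLOR_BGR2HSV)
    m=(((h[...,0]<6)|(h[...,0]>174))&(h[...,1]>150)&(h[...,2]>90)).astype(np.uint8)
    k=np.zeros_like(m);k[y0:y1,x0:x1]=1
    _,_,s,c=cv2.connectedComponentsWithStats(m*k)
    print(n,[(tuple(x),y.round(1)) for x,y in zip(s[1:].tolist(),c[1:]) if x[4]>8])
E
```

```text
scene0 [((246, 173, 36, 15, 269), array([263.1, 180. ])), ((344, 174, 27, 24, 204), array([358.5, 185.9])), ((245, 198, 8, 14, 87), array([248.8, 204.3])), ((320, 215, 5, 9, 19), array([322. , 218.5])), ((287, 225, 5, 9, 23), array([288.8, 229. ])), ((292, 237, 3, 6, 12), array([292.9, 239.8]))]
side0 [((268, 182, 34, 20, 230), array([285.7, 189.7])), ((345, 202, 11, 8, 54), array([349.3, 205.6])), ((363, 227, 13, 9, 67), array([368. , 230.7])), ((356, 242, 7, 10, 51), array([359.2, 245.9])), ((267, 255, 22, 39, 360), array([278.1, 273.9]))]
```

View pics/a.png

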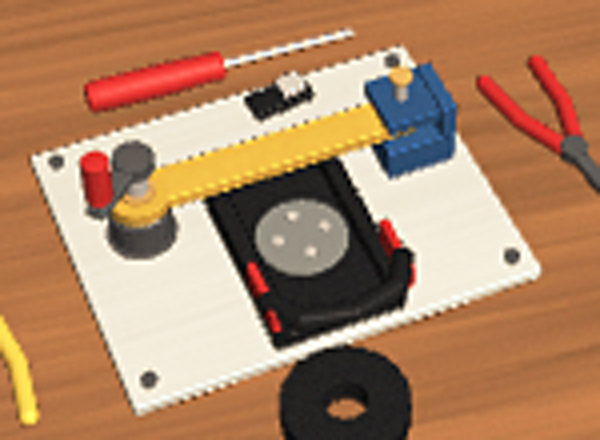

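View pics/b.png

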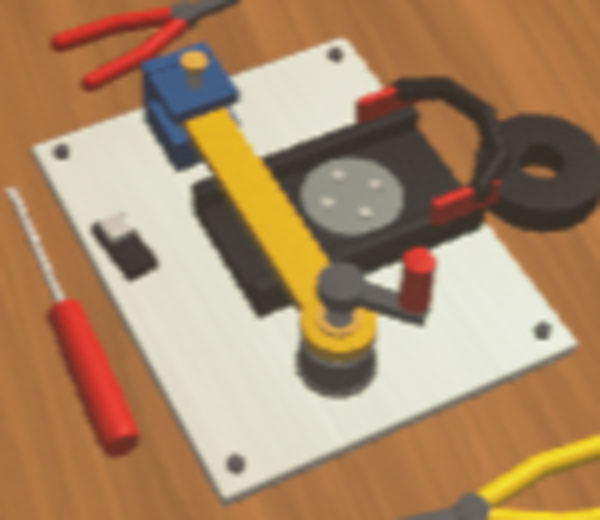

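Crop a (scene) shows the brass head top at (401,77), the hub at (133,158) and the red knob at (96,178). Crop b (side) has the head top at (195,62), the hub at (341,282) and the knob at (418,280). Next I'll triangulate these.

```bash
python3 - <<'E'
from h import *
S=grab("scene");D=grab("side")
fa=lambda p:((p[0]+.5)/4-.5+225,(p[1]+.5)/4-.5+160)
fb=lambda p:((p[0]+.5)/4-.5+255,(p[1]+.5)/4-.5+180)
for n,p,q in [("pin",(401,75),(195,60)),("hubtop",(133,155),(341,277)),("knob",(96,179),(417,282)),("knobtop",(95,160),(419,257))]:
    r=[ray(*S[1:],*fa(p)),ray(*D[1:],*fb(q))]; X=meet(r)
    print(n,X.round(4),[np.linalg.norm(np.cross(d,X-o)).round(4) for o,d in r])
A=np.array([plane(S,fa(p),.012) for p in [(56,161),(149,379),(512,257),(392,61)]])
B=np.array([plane(D,fb(p),.012) for p in [(236,464),(543,330),(335,54),(61,152)]])
print(A.round(4),B.round(4),sep="\n")
C=(A+B)/2; c=C.mean(0); y=(C[3]+C[2]-C[0]-C[1]); print("jig",c,np.degrees(np.arctan2(-y[0],y[1])), np.linalg.norm(C[3]-C[0]),np.linalg.norm(C[1]-C[0]))
E
```

```text
pin [0.5332 0.0211 0.0952] [np.float64(0.0012), np.float64(0.0012)]
hubtop [ 0.5608 -0.1809  0.0974] [np.float64(0.0006), np.float64(0.0006)]
knob [ 0.5944 -0.2113  0.1174] [np.float64(0.0014), np.float64(0.0014)]
knobtop [ 0.5951 -0.2096  0.1375] [np.float64(0.0008), np.float64(0.0008)]
[[ 0.4739 -0.2304  0.012 ]
 [ 0.6888 -0.2009  0.012 ]
 [ 0.6523  0.0727  0.012 ]
 [ 0.4379  0.043   0.012 ]]
[[ 0.4792 -0.2317  0.012 ]
 [ 0.6944 -0.2013  0.012 ]
 [ 0.6561  0.0724  0.012 ]
 [ 0.4413  0.0421  0.012 ]]
jig [ 0.56548887 -0.07925365  0.012     ] 7.736383753453933 0.2760629711123373 0.2171720102531876
```

```bash
cat >> h.py <<'E'
def tool(X):
    o=robot.get_obs(); q=o["eef_rot"]; T=Ro.from_quat([q[1],q[2],q[3],q[0]])
    return T.inv().apply(np.array(X)-o["tcp_pos"])
E
python3 - <<'E'
from h import *
print(tool([.533,.021,.20]).round(4))
E
```

```text
[ 0.5155 -0.4628  0.0533]
```

```bash
python3 steer.py '.02 -.02 0 0 0 0 0;.04 -.04 0 0 0 0 0;.07 -.06 0 0 0 0 0;.1 -.09 0 0 0 0 0;.13 -.115 0 0 0 0 0;.16 -.14 0 0 0 0 0;.19 -.17 0 0 0 0 0;.22 -.2 0 0 0 0 0;.25 -.225 0 0 0 0 0;.28 -.25 .01 0 0 0 0;.31 -.28 .01 0 0 0 0;.34 -.305 .02 0 0 0 0;.37 -.33 .02 0 0 0 0;.4 -.36 .03 0 0 0 0;.43 -.385 .03 0 0 0 0;.46 -.41 .04 0 0 0 0;.485 -.435 .05 0 0 0 0;.505 -.453 .053 0 0 0 0;.515 -.463 .053 0 0 0 0;.515 -.463 .053 0 0 0 0' 40
python3 - <<'E'
from h import *
c=grab("wrist"); save(c,"w0.png")
print(robot.get_obs()["tcp_pos"],-c[2].T@c[3],[proj(c,X).round(1) for X in ([.533,.021,.095],[.5608,-.1809,.0974],[.595,-.2096,.137])])
E
```

```text
time_s: 1.87
tcp_pos: [0.5335, 0.023, 0.1999]
eef_rot: [-0.0, 0.989, 0.151, -0.0]
wrist_force: [-0.1, -0.3, 0.1]
grip_width: -0.0
grasp_force: 0.0
[0.53264909 0.02141192 0.20011119] [0.60120276 0.04376362 0.32083895] [array([324.5, 201.9]), array([571.5, 242.1]), array([684. , 234.7])]
```

View pics/w0.png

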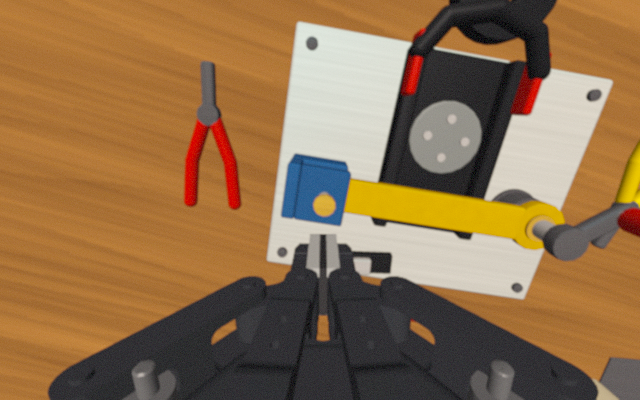

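The wrist view shows the brass head at (324,204), against a predicted (324.5,201.9), so the pin is directly below the closed tips. I'll push it down.

```bash
python3 steer.py '0 0 .03 0 0 0 0;0 0 .06 0 0 0 0;0 0 .07 0 0 0 0;0 0 .075 0 0 0 0;0 0 .08 0 0 0 0;0 0 .084 0 0 0 0;0 0 .088 0 0 0 0;0 0 .092 0 0 0 0;0 0 .095 0 0 0 0;0 0 .097 0 0 0 0'; python3 steer.py '0 0 .002 0 0 0 0;0 0 .003 0 0 0 0;0 0 .004 0 0 0 0;0 0 .005 0 0 0 0'
```

```text
time_s: 2.75
tcp_pos: [0.533, 0.02, 0.1044]
eef_rot: [0.001, 0.989, 0.149, 0.001]
wrist_force: [-2.6, -1.9, 5.6]
grip_width: 0.0002
grasp_force: 2.5
time_s: 3.08
tcp_pos: [0.5331, 0.0201, 0.0998]
eef_rot: [0.001, 0.989, 0.149, 0.001]
wrist_force: [-7.1, -3.9, 23.6]
grip_width: 0.0001
grasp_force: 11.9
```

```bash
python3 - <<'E'
from h import *
print(tool([.594,-.210,.20]).round(4))
E
```

```text
[-0.0094  0.238  -0.0998]
```

```bash
python3 steer.py '0 0 -.02 0 0 0 0;0 0 -.06 0 0 0 0;0 0 -.1 0 0 0 .085;0 .03 -.1 0 0 0 .085;0 .07 -.1 0 0 0 .085;0 .11 -.1 0 0 0 .085;0 .15 -.1 0 0 0 .085;0 .19 -.1 0 0 0 .085;-.009 .22 -.1 0 0 0 .085;-.009 .238 -.1 0 0 0 .085;-.009 .238 -.1 0 0 0 .085;-.009 .238 -.1 0 0 0 .085'
python3 - <<'E'
from h import *
c=grab("wrist"); save(c,"w1.png")
print(robot.get_obs()["tcp_pos"],-c[2].T@c[3],[proj(c,X).round(1) for X in ([.5608,-.1809,.0974],[.595,-.2096,.137])])
s=grab("scene");r=cv2.resize(s[0][160:270,225:375],None,fx=3,fy=3)
h=cv2.cvtColor(c[0],cv2.COLOR_RGB2HSV);m=(((h[...,0]<6)|(h[...,0]>174))&(h[...,1]>150)&(h[...,2]>60)).astype(np.uint8)
_,_,st,ce=cv2.connectedComponentsWithStats(m)
for a,b in zip(st,ce):
  if 100<a[4]<50000: print(a,b.round(1))
E
```

```text
time_s: 4.08
tcp_pos: [0.5943, -0.21, 0.1979]
eef_rot: [-0.001, 0.989, 0.148, 0.0]
wrist_force: [-0.9, 0.2, -0.8]
grip_width: 0.0852
grasp_force: 0.0
[ 0.5940491  -0.20900621  0.19797817] [ 0.6620593  -0.18959411  0.31886829] [array([275.2, 230.5]), array([322.1, 219.9])]
[106  33  24  49 870] [117.6  59.6]
[230  62  19  41 600] [238.4  81.8]
[308 194  29  42 943] [322.4 215.1]
[219 295  52  29 980] [245.6 309.9]
```

View pics/w1.png

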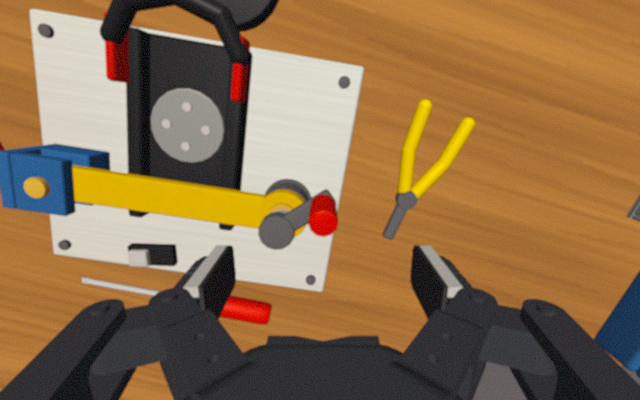

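The wrist view shows the knob top at about (323,219) and the hub at (277,231). Both match the triangulated points to about 1 mm. The pin head is now seated on the fork at (37,187). I'll descend and grip the knob.

```bash
python3 steer.py '0 0 .03 0 0 0 .085;0 0 .06 0 0 0 .06;0 0 .074 0 0 0 .05;0 0 .074 0 0 0 .03;0 0 .074 0 0 0 .01;0 0 .074 0 0 0 .01;0 0 .074 0 0 0 .01;0 0 .074 0 0 0 .01' 50
python3 - <<'E'
from h import *
o=robot.get_obs();p=o["tcp_pos"];print(p,o["wrist_force"],tool([0.5608,-.1809,.12]))
E
```

```text
time_s: 4.85
tcp_pos: [0.5954, -0.2095, 0.1261]
eef_rot: [0.001, 0.989, 0.149, 0.002]
wrist_force: [1.3, -0.4, 1.5]
grip_width: 0.0188
grasp_force: 48.9
[ 0.59538494 -0.20946333  0.12614718] [ 1.33922471 -0.43411173  1.46074825] [-0.02464608 -0.03749852  0.00601678]
```

```bash
python3 steer.py '.0022 -.0014 .0005 0 0 0 .01;.0043 -.003 .0005 0 0 0 .01;.0072 -.0057 .0003 0 0 0 .01;.0099 -.0086 .0003 0 0 0 .01;.0124 -.0117 .0001 0 0 0 .01;.0144 -.015 .0001 0 0 0 .01;.0163 -.0185 0 0 0 0 .01;.0177 -.0221 0 0 0 0 .01;.0189 -.0259 0 0 0 0 .01;.0197 -.0297 0 0 0 0 .01;.0197 -.0297 0 0 0 0 .01' 50
cat > st.py <<'E'
from h import *
o=robot.get_obs();p=o["tcp_pos"];d=p[:2]-[.5608,-.1809];w=np.arctan2(d[1],d[0])
print("t",o["time_s"],"z",p[2].round(4),"r",np.hypot(*d).round(4),"turn",(-w+np.radians(7.7)).round(3),"phi",np.degrees(np.radians(17.2)-w).round(1),"F",o["wrist_force"].round(1),"xyz",p.round(4),"eul",o["eef_rot"].round(3))
E
python3 st.py
```

```text
time_s: 5.77
tcp_pos: [0.6047, -0.1738, 0.1242]
eef_rot: [-0.001, 0.989, 0.149, 0.001]
wrist_force: [4.6, 1.8, -3.7]
grip_width: 0.0187
grasp_force: 49.0
t 5.7667 z 0.1242 r 0.0445 turn -0.025 phi 8.1 F [ 4.6  1.8 -3.7] xyz [ 0.6047 -0.1738  0.1242] eul [-0.001  0.989  0.149  0.001]
```

```bash
python3 steer.py '0 0 .001 0 0 0 .01;0 0 .002 0 0 0 .01;0 0 .002 0 0 0 .01;0 0 .002 0 0 0 .01'; python3 st.py
```

```text
time_s: 6.1
tcp_pos: [0.6046, -0.1748, 0.1216]
eef_rot: [-0.001, 0.989, 0.149, 0.0]
wrist_force: [6.0, 1.4, -5.4]
grip_width: 0.018
grasp_force: 49.2
t 6.1 z 0.1216 r 0.0442 turn -0.003 phi 9.3 F [ 6.   1.4 -5.4] xyz [ 0.6046 -0.1748  0.1216] eul [-0.001  0.989  0.149  0.   ]
```

```bash
python3 steer.py '0 0 .002 0 0 0 .01;0 0 .003 0 0 0 .01;0 0 .003 0 0 0 .01'; python3 st.py;  python3 steer.py '0 0 .001 0 0 0 .01;0 0 .002 0 0 0 .01;0 0 .002 0 0 0 .01'; python3 st.py
```

```text
time_s: 6.35
tcp_pos: [0.6048, -0.1752, 0.1193]
eef_rot: [-0.0, 0.989, 0.149, 0.001]
wrist_force: [5.1, 1.6, -0.0]
grip_width: 0.019
grasp_force: 49.4
t 6.35 z 0.1193 r 0.0444 turn 0.005 phi 9.8 F [ 5.1  1.6 -0. ] xyz [ 0.6048 -0.1752  0.1193] eul [-0.     0.989  0.149  0.001]
time_s: 6.6
tcp_pos: [0.6051, -0.1755, 0.1187]
eef_rot: [0.0, 0.989, 0.149, 0.001]
wrist_force: [3.2, 2.3, 8.1]
grip_width: 0.0186
grasp_force: 50.4
t 6.6 z 0.1187 r 0.0446 turn 0.013 phi 10.2 F [3.2 2.3 8.1] xyz [ 0.6051 -0.1755  0.1187] eul [0.    0.989 0.149 0.001]
```

```bash
python3 steer.py '.0003 -.002 0 0 0 0 .01;.0005 -.0039 0 0 0 0 .01;.0006 -.0059 0 0 0 0 .01;.0007 -.0078 0 0 0 0 .01;.0006 -.0098 0 0 0 0 .01;.0005 -.0117 0 0 0 0 .01;.0005 -.0117 0 0 0 0 .01'; python3 st.py
python3 - <<'E'
from h import *
a=grab("scene")[0][160:270,225:375];b=grab("side")[0][180:290,255:405]
cv2.imwrite("pics/d.png",cv2.resize(np.hstack([a,b])[...,::-1],None,fx=2.6,fy=2.6,interpolation=cv2.INTER_CUBIC))
E
```

```text
time_s: 7.18
tcp_pos: [0.6024, -0.1648, 0.1189]
eef_rot: [0.001, 0.989, 0.149, 0.001]
wrist_force: [3.0, 0.4, 6.7]
grip_width: 0.0188
grasp_force: 50.1
t 7.1833 z 0.1189 r 0.0446 turn -0.234 phi -3.9 F [3.  0.4 6.7] xyz [ 0.6024 -0.1648  0.1189] eul [0.001 0.989 0.149 0.001]
```

View pics/d.png

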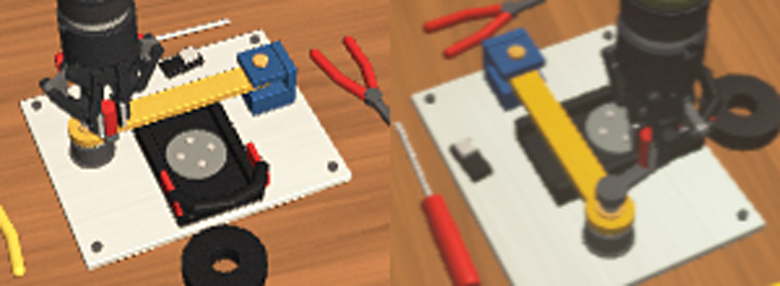

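Pin head is flush on the fork. The hub sits closer to the yellow bar than before, now at about side px (342,252) versus (340,249). I'll check that height numerically.

```bash
python3 - <<'E'
from h import *
D=grab("side")
for z in (.0974,.0935,.0895): print(z,proj(D,[.5608,-.1809,z]).round(1))
S=np.array([cv2.cvtColor(x,cv2.COLOR_RGB2HSV) for x in (D[0],cv2.imread("pics/side0.png")[...,::-1].copy())])
for h in S:
  m=(((h[...,0]<6)|(h[...,0]>174))&(h[...,1]>150)&(h[...,2]>70)).astype(np.uint8); m[:222]=0
  _,_,s,c=cv2.connectedComponentsWithStats(m)
  print([(x,y.round(1)) for x,y in zip(s.tolist(),c) if 15<x[4]<200 and x[0]>330])
d=D[0].copy()
print("knobtop pred lift0 / 8mm at turn", proj(D,[.6055,-.1656,.131]),proj(D,[.6055,-.1656,.139]))
E
```

```text
0.0974 [339.7 248.7]
0.0935 [339.6 249.7]
0.0895 [339.6 250.7]
[([351, 229, 5, 6, 26], array([353. , 231.5]))]
[([363, 227, 13, 9, 67], array([368. , 230.7])), ([356, 242, 7, 10, 51], array([359.2, 245.9]))]
knobtop pred lift0 / 8mm at turn [355.81714267 230.15743646] [356.05232768 227.94820177]
```

Drop confirmed: about 7 mm down, then resistance. Now the forward turn, starting with the first 85°.

```bash
python3 steer.py '0 .004 0 0 0 0 .01;-.0005 .0117 .0003 0 0 0 .01;-.004 .0229 .0006 0 0 0 .01;-.0103 .0328 .001 0 0 0 .01;-.019 .0408 .0013 0 0 0 .01;-.0294 .0462 .0016 0 0 0 .01;-.0409 .0487 .002 0 0 0 .01;-.0409 .0487 .002 0 0 0 .01'; python3 st.py
```

```text
time_s: 8.0
tcp_pos: [0.5743, -0.2241, 0.1161]
eef_rot: [0.001, 0.989, 0.148, -0.001]
wrist_force: [-1.7, -0.6, 12.1]
grip_width: 0.0188
grasp_force: 51.1
t 8.0 z 0.1161 r 0.0452 turn 1.402 phi 89.8 F [-1.7 -0.6 12.1] xyz [ 0.5743 -0.2241  0.1161] eul [ 0.001  0.989  0.148 -0.001]
```

```bash
python3 steer.py '-.0117 -.0005 .0003 0 0 0 .01;-.0229 -.004 .0006 0 0 0 .01;-.0328 -.0103 .001 0 0 0 .01;-.0408 -.019 .0013 0 0 0 .01;-.0462 -.0294 .0016 0 0 0 .01;-.0487 -.0409 .002 0 0 0 .01;-.0482 -.0526 .0023 0 0 0 .01;-.0447 -.0638 .0026 0 0 0 .01;-.0384 -.0737 .003 0 0 0 .01;-.0297 -.0817 .0033 0 0 0 .01;-.0193 -.0871 .0037 0 0 0 .01;-.0078 -.0896 .004 0 0 0 .01;-.0078 -.0896 .004 0 0 0 .01'; python3 st.py
```

```text
time_s: 9.08
tcp_pos: [0.5421, -0.1397, 0.1115]
eef_rot: [0.001, 0.989, 0.149, -0.001]
wrist_force: [-0.3, -1.1, 11.0]
grip_width: 0.0186
grasp_force: 52.7
t 9.0833 z 0.1115 r 0.0453 turn -1.863 phi -97.2 F [-0.3 -1.1 11. ] xyz [ 0.5421 -0.1397  0.1115] eul [ 0.001  0.989  0.149 -0.001]
```

```bash
python3 steer.py '.0117 .0005 .0003 0 0 0 .01;.0229 .004 .0006 0 0 0 .01;.0328 .0103 .001 0 0 0 .01;.0408 .019 .0013 0 0 0 .01;.0462 .0294 .0016 0 0 0 .01;.0482 .037 .0019 0 0 0 .01;.0488 .042 .002 0 0 0 .01;.0489 .0464 .0021 0 0 0 .01;.0489 .0464 .0021 0 0 0 .01;.0489 .0464 .0021 0 0 0 .01;.0489 .0464 .0021 0 0 0 .01'; python3 st.py; python3 - <<'E'
from h import *
a=grab("scene")[0][160:270,225:375];b=grab("side")[0][180:290,255:405]
cv2.imwrite("pics/e.png",cv2.resize(np.hstack([a,b])[...,::-1],None,fx=2.6,fy=2.6,interpolation=cv2.INTER_CUBIC))
E
```

```text
time_s: 10.0
tcp_pos: [0.6027, -0.168, 0.1064]
eef_rot: [-0.001, 0.989, 0.149, -0.001]
wrist_force: [9.8, 2.1, -13.8]
grip_width: 0.0184
grasp_force: 52.1
t 10.0 z 0.1064 r 0.0439 turn -0.164 phi 0.1 F [  9.8   2.1 -13.8] xyz [ 0.6027 -0.168   0.1064] eul [-0.001  0.989  0.149 -0.001]
```

View pics/e.png

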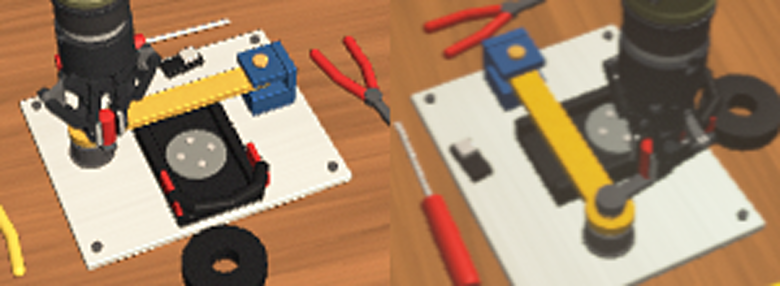

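The picture shows the crank down near the bar, with the knob still in the fingers. The downward force of -13.8 N is odd, so I'll hold for a moment and re-read.

```bash
for i in 1 2; do python3 steer.py '0 0 0 0 0 0 .01;0 0 0 0 0 0 .01'>/dev/null; python3 st.py; done
python3 - <<'E'
import cv2,numpy as np
from h import *
S=grab("scene");D=grab("side")
# hub top centre: side crop px (615,195), scene knob etc; red knob blobs
for n,c,(x0,x1,y0,y1) in (("scene",S,(255,275,195,225)),("side",D,(345,365,220,255))):
  h=cv2.cvtColor(c[0],cv2.COLOR_RGB2HSV);m=((h[...,0]<6)|(h[...,0]>174))&(h[...,1]>150)&(h[...,2]>60)
  ys,xs=np.nonzero(m[y0:y1,x0:x1]);print(n,len(xs),xs.min()+x0,xs.max()+x0,ys.min()+y0,ys.max()+y0)
  print([proj(c,[.6050,-.168,z]).round(1) for z in (.123,.131,.083,.091)])
E
```

```text
t 10.2667 z 0.1064 r 0.0438 turn -0.165 phi 0.0 F [ 10.    2.4 -14. ] xyz [ 0.6027 -0.168   0.1064] eul [-0.001  0.989  0.149 -0.001]
t 10.4333 z 0.1064 r 0.0439 turn -0.165 phi 0.1 F [  9.6   1.2 -14. ] xyz [ 0.6027 -0.168   0.1064] eul [-0.001  0.989  0.149 -0.001]
scene 72 263 269 202 215
[array([264.7, 203.1]), array([264.4, 201.1]), array([265.8, 212.6]), array([265.6, 210.8])]
side 26 351 355 233 241
[array([355.8, 233.1]), array([356., 231.]), array([354.6, 243.7]), array([354.9, 241.6])]
```

```bash
python3 - <<'E'
from h import *
c=grab("wrist"); save(c,"w2.png")
for z in (.0974,.0915,.0835,.0785): print(z,"hubtop",proj(c,[.5608,-.1809,z]).round(1),"bar@",proj(c,[.5608,-.1809,.058]).round(1))
for z in (.137,.131,.123,.118): print(z,"knobtop",proj(c,[.6052,-.168,z]).round(1))
E
```

```text
0.0974 hubtop [322.1 335.3] bar@ [322.4 291. ]
0.0915 hubtop [322.1 327.4] bar@ [322.4 291. ]
0.0835 hubtop [322.2 317.5] bar@ [322.4 291. ]
0.0785 hubtop [322.2 311.7] bar@ [322.4 291. ]
0.137 knobtop [323.7 309.1]
0.131 knobtop [323.7 298.7]
0.123 knobtop [323.7 286.3]
0.118 knobtop [323.7 279.4]
```

View pics/w2.png

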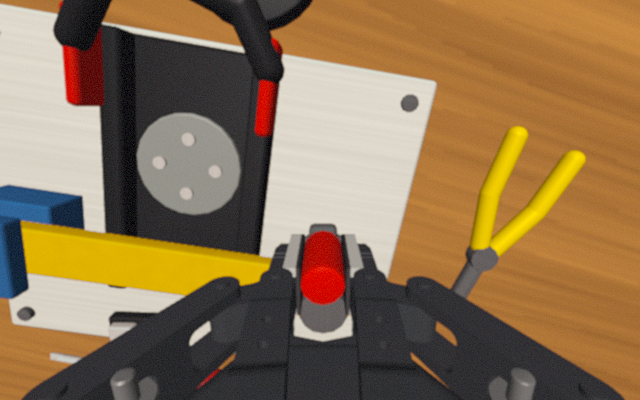

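The wrist view shows the knob top at (322,283), i.e. z about 0.121, and the hub at about (322,320). Between them they give a lift of about -0.008 ± 0.002. I'll ease off the upward pull and look for the thread's play.

```bash
python3 steer.py '0 0 .001 0 0 0 .01;0 0 .001 0 0 0 .01;0 0 .001 0 0 0 .01'>/dev/null; python3 st.py; python3 steer.py '0 0 .0015 0 0 0 .01;0 0 .0015 0 0 0 .01;0 0 .0015 0 0 0 .01'>/dev/null; python3 st.py
```

```text
t 10.8333 z 0.1061 r 0.044 turn -0.164 phi 0.1 F [  7.6   2.9 -10.4] xyz [ 0.6029 -0.168   0.1061] eul [-0.001  0.989  0.149 -0.   ]
t 11.0833 z 0.1059 r 0.0443 turn -0.155 phi 0.6 F [ 5.   2.6 -2.8] xyz [ 0.6033 -0.1682  0.1059] eul [-0.001  0.989  0.149  0.   ]
```

```bash
python3 steer.py '0 0 .001 0 0 0 .01;0 0 .001 0 0 0 .01;0 0 .001 0 0 0 .01'>/dev/null; python3 st.py; python3 steer.py '0 0 .001 0 0 0 .01;0 0 .001 0 0 0 .01;0 0 .001 0 0 0 .01'>/dev/null; python3 st.py
```

```text
t 11.3333 z 0.1058 r 0.0445 turn -0.148 phi 1.0 F [4.9 3.2 2.9] xyz [ 0.6035 -0.1685  0.1058] eul [-0.001  0.989  0.149  0.001]
t 11.5833 z 0.1056 r 0.0447 turn -0.138 phi 1.6 F [3.7 2.1 7.3] xyz [ 0.6038 -0.1689  0.1056] eul [-0.     0.989  0.149  0.001]
```

```bash
python3 - <<'E'
from h import *
S=grab("scene")[0];D=grab("side")[0]
d=cv2.imread("pics/d.png")[...,::-1]; d=cv2.resize(d,(300,110),interpolation=cv2.INTER_AREA)
sd,dd=d[:,:150],d[:,150:]
rd=lambda im:(im[...,0].astype(int)-im[...,1:].max(-1))
sat=lambda im:(im.max(-1).astype(int)-im.min(-1))
s0=cv2.imread("pics/scene0.png")[...,::-1];d0=cv2.imread("pics/side0.png")[...,::-1]
print("side hub sat cols 337-340 rows 243-263")
for n,im in(("init",d0[180:290,255:405]),("drop",dd),("now",D[180:290,255:405])): print(n,sat(im)[62:84,82:86].mean(1).astype(int))
print("knob red scene rows 196-220");
for n,im in(("drop",sd),("now",S[160:270,225:375])): print(n,rd(im)[36:60,36:46].clip(0).sum(1), rd(im)[36:60,36:46].clip(0).sum(0))
print("knob red side rows 225-246")
for n,im in(("drop",dd),("now",D[180:290,255:405])): print(n,rd(im)[45:66,94:104].clip(0).sum(1))
P=grab("scene");Q=grab("side")
for z in(.131,.123,.119):print(proj(P,[.6055,-.168,z]),proj(Q,[.6055,-.168,z]),proj(P,[.603,-.165,z]))
E
```

```text
side hub sat cols 337-340 rows 243-263
init [ 10  13  17  25  23  12  10  10  10  10   9  10   9  10  12  13  14  15
  24  58 128 116]
drop [ 11  13  19  37  62  58  22  10  10  10  10  10  11  11   9  10  11  14
  25  63 123 123]
now [ 11  13  18  34  69  96 118 151 143  42  13  10  11  10  10  12  11  10
  11  12  19  67]
knob red scene rows 196-220
drop [  7  45 456 902 981 998 986 865 760 769 773 747 738 743 715 556 224 203
 268 197  72  57  64  61] [ 272  253  237  976 1737 2283 2303 2176 1534  416]
now [  14   23   26   36   17   41  588  948 1042 1016  989  827  770  778
  782  752  711  712  687  508   67   43   58   69] [  73   88  929 1742 2274 2290 2217 1546  263   82]
knob red side rows 225-246
drop [ 46  45  45 134 408 634 683 655 555 357 247 229 233 232 218 225 225 212
 181 125  37]
now [ 49  44  36  41  42  46  45  45 175 541 653 663 632 511 296 240 241 236
 231 229 229]
[264.47871638 201.23883574] [356.20469807 230.90369143] [265.39864783 200.34717311]
[264.70540978 203.20667205] [355.96960903 233.08722536] [265.62078229 202.31573718]
[264.81798506 204.1838937 ] [355.85305845 234.16976052] [265.73109488 203.29333151]
```

Both cameras and the TCP agree that the screw went about 12.5 mm down since the drop, against an expected 8 mm. The height jumped within the last 100° of the turn. I'll back up slowly along the same arc and watch z and the force.

```bash
python3 steer.py '-.0002 -.005 0 0 0 0 .01;-.0007 -.0094 -.0002 0 0 0 .01;-.0015 -.0132 -.0003 0 0 0 .01;-.0027 -.017 -.0005 0 0 0 .01;-.0027 -.017 -.0005 0 0 0 .01' ; python3 st.py; python3 steer.py '-.0024 -.0053 -.0002 0 0 0 .01;-.0054 -.0104 -.0005 0 0 0 .01;-.0054 -.0104 -.0005 0 0 0 .01'>/dev/null; python3 st.py;
```

```text
time_s: 12.2
tcp_pos: [0.5955, -0.1528, 0.1057]
eef_rot: [-0.0, 0.989, 0.149, 0.0]
wrist_force: [4.0, 2.7, 6.1]
grip_width: 0.0184
grasp_force: 53.9
t 12.2 z 0.1057 r 0.0446 turn -0.546 phi -21.8 F [4.  2.7 6.1] xyz [ 0.5955 -0.1528  0.1057] eul [-0.     0.989  0.149  0.   ]
t 12.45 z 0.1057 r 0.0446 turn -0.838 phi -38.5 F [1.9 4.  4.9] xyz [ 0.5859 -0.144   0.1057] eul [-0.001  0.989  0.149 -0.   ]
```

```bash
for i in 1 2; do python3 steer.py '0 0 -.001 0 0 0 .01;0 0 -.001 0 0 0 .01'>/dev/null; python3 st.py; done; python3 steer.py '0 0 -.002 0 0 0 .01;0 0 -.002 0 0 0 .01;0 0 -.002 0 0 0 .01'>/dev/null; python3 st.py
```

```text
t 12.6167 z 0.1058 r 0.0444 turn -0.838 phi -38.5 F [2.6 5.4 1. ] xyz [ 0.5858 -0.1442  0.1058] eul [-0.001  0.989  0.149 -0.001]
t 12.7833 z 0.1063 r 0.0443 turn -0.84 phi -38.6 F [ 3.3  5.1 -4.2] xyz [ 0.5857 -0.1442  0.1063] eul [-0.001  0.989  0.149 -0.001]
t 13.0333 z 0.1069 r 0.0442 turn -0.858 phi -39.7 F [ 4.8  4.4 -9.4] xyz [ 0.585  -0.1439  0.1069] eul [-0.002  0.989  0.149 -0.002]
```

```bash
python3 steer.py '0 0 .002 0 0 0 .01;-.0038 -.0046 .002 0 0 0 .01;-.008 -.0087 .0018 0 0 0 .01;-.0128 -.0122 .0016 0 0 0 .01;-.0179 -.015 .0014 0 0 0 .01;-.0179 -.015 .0014 0 0 0 .01'>/dev/null; python3 st.py; python3 steer.py '-.0055 -.002 -.0001 0 0 0 .01;-.0112 -.0035 -.0003 0 0 0 .01;-.017 -.004 -.0005 0 0 0 .01;-.0229 -.004 -.0007 0 0 0 .01;-.0229 -.004 -.0007 0 0 0 .01'>/dev/null; python3 st.py
```

```text
t 13.5333 z 0.1073 r 0.0448 turn -1.398 phi -70.6 F [-2.6  1.2 -6.6] xyz [ 0.5625 -0.1362  0.1073] eul [-0.     0.989  0.149 -0.002]
t 13.95 z 0.1087 r 0.0452 turn -1.894 phi -99.0 F [  1.1  -4.6 -11.9] xyz [ 0.5408 -0.1404  0.1087] eul [ 0.001  0.989  0.148 -0.001]
```

```bash
python3 steer.py '-.0057 .001 -.0001 0 0 0 .01;-.0115 .0025 -.0003 0 0 0 .01;-.0169 .005 -.0005 0 0 0 .01;-.0219 .0079 -.0007 0 0 0 .01;-.0265 .0117 -.0008 0 0 0 .01;-.0306 .0159 -.001 0 0 0 .01;-.034 .0206 -.0012 0 0 0 .01;-.0369 .0258 -.0014 0 0 0 .01;-.039 .0313 -.0015 0 0 0 .01;-.0404 .037 -.0017 0 0 0 .01;-.0411 .0448 -.0019 0 0 0 .01;-.0411 .0448 -.0019 0 0 0 .01'>/dev/null; python3 st.py
python3 - <<'E'
from h import *
c=grab("wrist"); np.savez("w3.npz",K=c[1],R=c[2],t=c[3],im=c[0])
im=cv2.resize(c[0][150:400,180:460],None,fx=2.3,fy=2.3,interpolation=cv2.INTER_CUBIC); cv2.imwrite("pics/w3.png",im[...,::-1])
p=robot.get_obs()["tcp_pos"];k=p[:2]-[.5608,-.1809];k=np.array([.5608,-.1809])+.045*k/np.linalg.norm(k)
f=lambda X:(((proj(c,X)-[180,150]))*2.3).round(0)
for l in(.0,-.004,-.008,-.012): print(l,"knobtop",f([*k,.131+l]),"hubtop",f([.5608,-.1809,.091+l]))
for a in (0,90,180,270): print("bar58",f([.5608+.011*np.cos(np.radians(a)),-.1809+.011*np.sin(np.radians(a)),.058]))
E
```

```text
t 14.95 z 0.1106 r 0.0455 turn 2.996 phi 181.1 F [  7.8   1.6 -16. ] xyz [ 0.5171 -0.1935  0.1106] eul [-0.002  0.989  0.149  0.001]
0.0 knobtop [326. 336.] hubtop [331.  30.]
-0.004 knobtop [326. 322.] hubtop [331.  26.]
-0.008 knobtop [326. 309.] hubtop [331.  23.]
-0.012 knobtop [327. 297.] hubtop [331.  20.]
bar58 [344. -36.]
bar58 [289.  -6.]
bar58 [318.  48.]
bar58 [372.  20.]
```

View pics/w3.png

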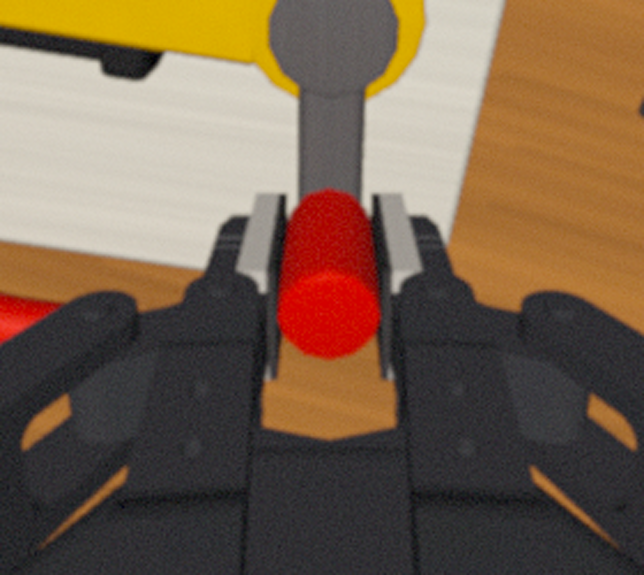

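The wrist view shows the knob top at crop (328,313), the hub at (333,32) and the arm pointing at the hand. The screw sits several mm too low for turn 3.0, so it skipped a thread under my too-hard push. I'll back it out under a light upward pull until it comes free, then restart it with a lighter push.

```bash
python3 steer.py '.0004 .006 .001 0 0 0 .01;.0015 .0116 .0007 0 0 0 .01;.006 .0225 .0003 0 0 0 .01;.0132 .0318 0 0 0 0 .01;.0225 .039 -.0003 0 0 0 .01;.0334 .0435 -.0007 0 0 0 .01;.045 .045 -.001 0 0 0 .01;.045 .045 -.001 0 0 0 .01' 70 >/dev/null; python3 st.py; python3 steer.py '.0116 -.0015 -.0003 0 0 0 .01;.0225 -.006 -.0007 0 0 0 .01;.0318 -.0132 -.001 0 0 0 .01;.039 -.0225 -.0013 0 0 0 .01;.0435 -.0334 -.0016 0 0 0 .01;.0435 -.0334 -.0016 0 0 0 .01'>/dev/null; python3 st.py
```

```text
t 15.6667 z 0.1119 r 0.0449 turn 1.413 phi 90.5 F [ 2.2 -0.9 -7.2] xyz [ 0.5737 -0.2239  0.1119] eul [-0.     0.989  0.149  0.   ]
t 16.1667 z 0.1136 r 0.0444 turn 0.015 phi 10.4 F [ 2.4  2.2 -6.8] xyz [ 0.6049 -0.1756  0.1136] eul [-0.001  0.989  0.15   0.   ]
```

```bash
python3 steer.py '.001 -.006 -.0005 0 0 0 .01;.0015 -.0116 -.0005 0 0 0 .01;.001 -.0175 -.0007 0 0 0 .01;0 -.0232 -.0007 0 0 0 .01;0 -.0232 -.0007 0 0 0 .01'>/dev/null; python3 st.py;  python3 steer.py '0 0 -.002 0 0 0 .01;0 0 -.002 0 0 0 .01;0 0 -.002 0 0 0 .01'>/dev/null; python3 st.py
```

```text
t 16.5833 z 0.1143 r 0.0443 turn -0.484 phi -18.2 F [ 3.2  3.8 -7. ] xyz [ 0.5969 -0.1552  0.1143] eul [-0.001  0.989  0.149  0.   ]
t 16.8333 z 0.1149 r 0.0441 turn -0.484 phi -18.3 F [  5.4   5.3 -13.9] xyz [ 0.5967 -0.1553  0.1149] eul [-0.002  0.989  0.149 -0.001]
```

```bash
python3 steer.py '-.001 -.004 .0015 0 0 0 .01;-.0045 -.0109 .0012 0 0 0 .01;-.0117 -.0202 .0008 0 0 0 .01;-.021 -.0274 .0005 0 0 0 .01;-.0319 -.0319 .0002 0 0 0 .01;-.0435 -.0334 -.0002 0 0 0 .01;-.0551 -.0319 -.0005 0 0 0 .01;-.066 -.0274 -.0008 0 0 0 .01;-.0753 -.0202 -.0012 0 0 0 .01;-.0825 -.0109 -.0015 0 0 0 .01;-.087 0 -.0018 0 0 0 .01;-.0885 .0116 -.0022 0 0 0 .01;-.0885 .0116 -.0022 0 0 0 .01'>/dev/null; python3 st.py
```

```text
t 17.9167 z 0.1185 r 0.0457 turn 2.957 phi 178.9 F [  8.4  -0.6 -13.4] xyz [ 0.5174 -0.1952  0.1185] eul [-0.     0.989  0.148  0.001]
```

```bash
python3 steer.py '.0004 .006 .0008 0 0 0 .01;.0015 .0116 .0005 0 0 0 .01;.006 .0225 .0001 0 0 0 .01;.0132 .0318 -.0002 0 0 0 .01;.0225 .039 -.0005 0 0 0 .01;.0334 .0435 -.0009 0 0 0 .01;.045 .045 -.0012 0 0 0 .01;.0566 .0435 -.0015 0 0 0 .01;.0675 .039 -.0018 0 0 0 .01;.0768 .0318 -.0022 0 0 0 .01;.084 .0225 -.0025 0 0 0 .01;.084 .0225 -.0025 0 0 0 .01' >/dev/null; python3 st.py;  python3 steer.py '.0035 -.0064 -.0003 0 0 0 .01;.0045 -.0109 -.0005 0 0 0 .01;.0045 -.0109 -.0005 0 0 0 .01'>/dev/null; python3 st.py
```

```text
t 18.9167 z 0.1211 r 0.0444 turn 0.295 phi 26.4 F [ 4.9  1.8 -6. ] xyz [ 0.6046 -0.188   0.1211] eul [-0.001  0.989  0.15   0.001]
t 19.1667 z 0.1216 r 0.0443 turn 0.057 phi 12.8 F [ 5.1  2.6 -6. ] xyz [ 0.605  -0.1775  0.1216] eul [-0.001  0.989  0.15   0.001]
```

```bash
python3 steer.py '.0015 -.0058 -.0005 0 0 0 .01;.0015 -.0116 -.001 0 0 0 .01;.001 -.0175 -.0015 0 0 0 .01;0 -.0232 -.002 0 0 0 .01;0 -.0232 -.002 0 0 0 .01'>/dev/null; python3 st.py;  python3 steer.py '0 0 -.002 0 0 0 .01;0 0 -.002 0 0 0 .01;0 0 -.002 0 0 0 .01'>/dev/null; python3 st.py
```

```text
t 19.5833 z 0.1239 r 0.0444 turn -0.479 phi -17.9 F [ 4.   2.9 -1.5] xyz [ 0.5971 -0.1554  0.1239] eul [-0.001  0.989  0.149  0.   ]
t 19.8333 z 0.1256 r 0.0443 turn -0.46 phi -16.8 F [ 4.2  3.1 -2.9] xyz [ 0.5975 -0.1561  0.1256] eul [-0.001  0.989  0.149  0.   ]
```

It came free at about -6.5 rad, so it was exactly one thread too deep. I'll lift the screw above the thread, go one turn forward in the air, and set it down again.

```bash
python3 steer.py '0 0 -.003 0 0 0 .01;0 0 -.006 0 0 0 .01;0 0 -.008 0 0 0 .01;0 0 -.008 0 0 0 .01;0 0 -.008 0 0 0 .01'>/dev/null; python3 st.py
```

```text
t 20.25 z 0.1336 r 0.0443 turn -0.455 phi -16.6 F [ 3.8  3.8 -2.3] xyz [ 0.5976 -0.1563  0.1336] eul [-0.001  0.989  0.149  0.   ]
```

```bash
python3 steer.py '.0012 .006 0 0 0 0 .01;.0015 .0116 0 0 0 0 .01;0 .0232 0 0 0 0 .01;-.0045 .0341 0 0 0 0 .01;-.0117 .0434 0 0 0 0 .01;-.021 .0506 0 0 0 0 .01;-.0319 .0551 0 0 0 0 .01;-.0435 .0566 0 0 0 0 .01;-.0551 .0551 0 0 0 0 .01;-.066 .0506 0 0 0 0 .01;-.0753 .0434 0 0 0 0 .01;-.0825 .0341 0 0 0 0 .01;-.087 .0232 0 0 0 0 .01;-.0885 .0116 0 0 0 0 .01;-.087 0 0 0 0 0 .01;-.0825 -.0109 0 0 0 0 .01;-.0753 -.0202 0 0 0 0 .01;-.066 -.0274 0 0 0 0 .01;-.0551 -.0319 0 0 0 0 .01;-.0435 -.0334 0 0 0 0 .01'>/dev/null; python3 st.py; python3 steer.py '.0116 .0015 0 0 0 0 .01;.0225 .006 0 0 0 0 .01;.0318 .0132 0 0 0 0 .01;.039 .0225 0 0 0 0 .01;.0425 .0285 0 0 0 0 .01;.0435 .0334 0 0 0 0 .01;.0435 .0334 0 0 0 0 .01'>/dev/null; python3 st.py
```

```text
t 21.9167 z 0.1337 r 0.0454 turn -1.799 phi -93.6 F [ 1.1 -5.  -1.7] xyz [ 0.5447 -0.1385  0.1337] eul [ 0.001  0.989  0.149 -0.001]
t 22.5 z 0.1333 r 0.0443 turn -0.432 phi -15.2 F [ 4.4  2.3 -2.8] xyz [ 0.5982 -0.1571  0.1333] eul [-0.001  0.989  0.149  0.001]
```

```bash
python3 steer.py '0 0 .003 0 0 0 .01;0 0 .006 0 0 0 .01;0 0 .009 0 0 0 .01;0 0 .009 0 0 0 .01;0 0 .009 0 0 0 .01'>/dev/null; python3 st.py; for i in 1 2 3; do python3 steer.py '0 0 .001 0 0 0 .01;0 0 .001 0 0 0 .01;0 0 .001 0 0 0 .01'>/dev/null; python3 st.py; done
```

```text
t 22.9167 z 0.1243 r 0.0443 turn -0.444 phi -15.9 F [ 5.5  2.5 -2.5] xyz [ 0.5979 -0.1567  0.1243] eul [-0.     0.989  0.149  0.001]
t 23.1667 z 0.1234 r 0.0443 turn -0.444 phi -15.9 F [ 5.2  2.7 -2.6] xyz [ 0.5979 -0.1567  0.1234] eul [-0.     0.989  0.149  0.001]
t 23.4167 z 0.1224 r 0.0443 turn -0.444 phi -16.0 F [ 5.8  3.8 -2. ] xyz [ 0.5979 -0.1567  0.1224] eul [-0.     0.989  0.149  0.001]
t 23.6667 z 0.1215 r 0.0443 turn -0.444 phi -16.0 F [ 4.3  2.2 -2.9] xyz [ 0.5979 -0.1567  0.1215] eul [-0.     0.989  0.149  0.001]
```

```bash
for i in 1 2 3 4; do python3 steer.py '0 0 .001 0 0 0 .01;0 0 .001 0 0 0 .01;0 0 .001 0 0 0 .01'>/dev/null; python3 st.py; done
```

```text
t 23.9167 z 0.1205 r 0.0443 turn -0.444 phi -15.9 F [ 5.3  2.8 -1.3] xyz [ 0.5979 -0.1567  0.1205] eul [-0.     0.989  0.149  0.001]
t 24.1667 z 0.1199 r 0.0444 turn -0.443 phi -15.9 F [3.6 3.1 0.6] xyz [ 0.598  -0.1567  0.1199] eul [-0.     0.989  0.149  0.001]
t 24.4167 z 0.1195 r 0.0445 turn -0.438 phi -15.6 F [3.1 3.7 5.1] xyz [ 0.5982 -0.1568  0.1195] eul [0.    0.989 0.149 0.001]
t 24.6667 z 0.1192 r 0.0446 turn -0.43 phi -15.2 F [2.1 4.2 9.8] xyz [ 0.5985 -0.157   0.1192] eul [0.    0.989 0.149 0.001]
```

```bash
python3 steer.py '0 0 -.0017 0 0 0 .01;.0012 .006 -.0016 0 0 0 .01;.0015 .0116 -.0014 0 0 0 .01;.001 .0175 -.0013 0 0 0 .01;0 .0232 -.0011 0 0 0 .01;0 .0232 -.0011 0 0 0 .01'>/dev/null; python3 st.py; python3 steer.py '-.0045 .0109 .0003 0 0 0 .01;-.0117 .0202 .0007 0 0 0 .01;-.021 .0274 .001 0 0 0 .01;-.021 .0274 .001 0 0 0 .01' >/dev/null; python3 st.py
```

```text
t 25.1667 z 0.119 r 0.0444 turn 0.126 phi 16.7 F [ 4.8 -2.2  2. ] xyz [ 0.6052 -0.1805  0.119 ] eul [0.001 0.989 0.148 0.001]
t 25.5 z 0.1177 r 0.0447 turn 0.966 phi 64.8 F [ 1.4 -5.2  4.1] xyz [ 0.5909 -0.2139  0.1177] eul [ 0.001  0.989  0.148 -0.001]
```

```bash
python3 steer.py '-.0109 .0045 -.0001 0 0 0 .01;-.0225 .006 .0002 0 0 0 .01;-.0341 .0045 .0005 0 0 0 .01;-.0341 .0045 .0005 0 0 0 .01' >/dev/null; python3 st.py; python3 steer.py '-.0109 -.0045 .0003 0 0 0 .01;-.0202 -.0117 .0007 0 0 0 .01;-.0274 -.021 .001 0 0 0 .01;-.0274 -.021 .001 0 0 0 .01' >/dev/null; python3 st.py
```

```text
t 25.8333 z 0.1165 r 0.045 turn 1.782 phi 111.6 F [-2.4 -0.9  5.3] xyz [ 0.5574 -0.2258  0.1165] eul [-0.001  0.989  0.148 -0.002]
t 26.1667 z 0.1157 r 0.0455 turn 2.542 phi 155.1 F [1.6 3.8 3. ] xyz [ 0.527  -0.2114  0.1157] eul [-0.002  0.989  0.149 -0.   ]
```

```bash
python3 steer.py '-.0045 -.0109 0 0 0 0 .01;-.006 -.0225 .0003 0 0 0 .01;-.0045 -.0341 .0006 0 0 0 .01;-.0045 -.0341 .0006 0 0 0 .01' >/dev/null; python3 st.py; python3 steer.py '.0045 -.0109 .0003 0 0 0 .01;.0117 -.0202 .0007 0 0 0 .01;.021 -.0274 .001 0 0 0 .01;.021 -.0274 .001 0 0 0 .01' >/dev/null; python3 st.py
```

```text
t 26.5 z 0.1155 r 0.0456 turn -3.0 phi -162.4 F [ 5.3  1.2 -1.8] xyz [ 0.5152 -0.1806  0.1155] eul [-0.     0.989  0.15   0.001]
t 26.8333 z 0.1145 r 0.0455 turn -2.248 phi -119.3 F [ 5.2 -3.1 -2. ] xyz [ 0.5278 -0.1496  0.1145] eul [0.001 0.989 0.15  0.001]
```

```bash
python3 steer.py '.0109 -.0045 .0004 0 0 0 .01;.0225 -.006 .0008 0 0 0 .01;.0341 -.0045 .0012 0 0 0 .01;.0341 -.0045 .0012 0 0 0 .01' >/dev/null; python3 st.py; python3 steer.py '.0109 .0045 .0003 0 0 0 .01;.0202 .0117 .0007 0 0 0 .01;.0274 .021 .001 0 0 0 .01;.0274 .021 .001 0 0 0 .01' >/dev/null; python3 st.py
```

```text
t 27.1667 z 0.1129 r 0.0452 turn -1.484 phi -75.5 F [ 1.7 -2.8  2. ] xyz [ 0.5586 -0.1358  0.1129] eul [ 0.001  0.989  0.149 -0.   ]
t 27.5 z 0.1119 r 0.0447 turn -0.704 phi -30.8 F [ 2.7 -0.3  2.2] xyz [ 0.5907 -0.1477  0.1119] eul [-0.001  0.989  0.149  0.   ]
```

```bash
python3 steer.py '.0025 .006 .0002 0 0 0 .01;.0045 .0109 .0003 0 0 0 .01;.0055 .015 .0004 0 0 0 .01;.0058 .0186 .0005 0 0 0 .01;.006 .022 .0006 0 0 0 .01;.006 .0241 .0007 0 0 0 .01;.006 .0241 .0007 0 0 0 .01;.006 .0241 .0007 0 0 0 .01;.006 .0241 .0007 0 0 0 .01' >/dev/null; python3 st.py; python3 - <<'E'
from h import *
S=grab("scene")[0][160:270,225:375];D=grab("side")[0][180:290,255:405]
rd=lambda im:(im[...,0].astype(int)-im[...,1:].max(-1))
sat=lambda im:(im.max(-1).astype(int)-im.min(-1))
print(sat(D)[62:84,82:86].mean(1).astype(int)); print(rd(S)[36:60,36:46].clip(0).sum(1)); print(rd(D)[45:66,94:104].clip(0).sum(1))
E
```

```text
t 28.25 z 0.1117 r 0.0444 turn -0.127 phi 2.2 F [ 5.2  1.2 -0.8] xyz [ 0.6037 -0.1694  0.1117] eul [0.    0.989 0.149 0.001]
[ 11  13  18  35  69  97 107  81  22  10  10  10  10  11  11  10  10  11
  15  53 132 118]
[  15   39   32   23  109  816  932 1027 1027  976  734  742  758  762
  770  761  679  646  478   86   83   58   64   64]
[ 39  45  44  45  43  39  65 276 581 659 668 601 438 262 228 224 234 227
 226 227 207]
```

The views now agree with 8 mm down: the scene knob edge is at row 200.5 as predicted, and the hub edge moved 2.1 px. The crank angle is 6.16 rad and the grip is firm, so I'm handing in.

```bash
python3 steer.py '0 0 0 0 0 0 .01;0 0 0 0 0 0 .01;0 0 0 0 0 0 .01'; python3 st.py; python3 -c "
from rig import robot
print(robot.job_done())"
```

```text
time_s: 28.6
tcp_pos: [0.6037, -0.1695, 0.1117]
eef_rot: [0.0, 0.989, 0.149, 0.001]
wrist_force: [4.3, 2.2, -0.6]
grip_width: 0.0184
grasp_force: 71.4
t 28.6 z 0.1117 r 0.0444 turn -0.127 phi 2.2 F [ 4.3  2.2 -0.6] xyz [ 0.6037 -0.1695  0.1117] eul [0.    0.989 0.149 0.001]
the job is handed in; nothing more can be done
None
```

I handed in the job at 28.6 s with the pin home, the screw about one turn (6.16 rad) and 8 mm down from the drop, and the red knob still gripped at about 71 N; I had first pushed too hard and skipped a thread, so I backed the screw out (past -1.6 rad) and restarted it, and no verdict came back.

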